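# Fetch a hung bus bar out of a narrow well with the hook rod

### The arm

A 6-joint arm with a two-finger parallel gripper is mounted at the origin on the work surface. World frame = base frame: x ahead of the robot, y to its left, z up, the work surface at z = 0. Lengths are in mm, angles in rad, forces in N, time in s.
With the tool pointing down it reaches from about 275 to 725 mm from the base axis. Payload 5.6 kg.
Tool frame: the origin (TCP) lies at the very end of the fingers, on their centre line; the grasp point (between the pads) lies 19 mm behind it; z points along the fingers, y is the line along which they close (so a half turn about z gives the same grasp; the last joint's range is limited). The gripper opens to 85 mm and grips with 20 to 120 N. Pads are 22 mm wide; open, the fingers measure 114 mm over their backs; the gripper's body (76 mm by 85 mm) begins 54 mm behind the grasp point. The pads swing forward as they close: fully open they stand 13 mm farther back than shut.
Start: joints at [1.539, 0.255, 0.108, 0, -1.424, -0.285], TCP at [171.313, 522.633, 231.283] pointing down, gripper open.
Joint ranges: [-2.95, 2.95], [-1.21, 1.97], [-1.09, 1.5], [-2.87, 1.71], [-2.94, -0.07], [-3.05, 3.05]. Speed limits (rad/s): [2.57, 2.57, 3.14, 3.14, 3.14, 3.14].

### API

Orientations are given as a unit quaternion [w, x, y, z].
In Python, from station import arm gives the robot as it stands.
- The arm moves only by the tool apply_moves, never from a script. Its argument "commands" is a list of rows, each a list of 7 numbers: the finger opening in cm, from 0 to 8.54, then the shift along the tool's x, y, z in cm, then the turn, a rotation vector about the tool's x, y, z in rad. A call has 1 to 10 rows; each row is the pose to reach, as a shift and turn from the pose commanded when the call began, along the tool's axes at that moment; what a row does not reach only later rows make up. A row lasts 1/10 s, in which the tool goes at most 50 mm and 8.59 degrees, less where a joint would pass 70% of its speed; a pose out of reach is approached as far as the arm can. A call with a gripper value outside its range is refused whole. The fingers move at their own pace and stop on an object; "squeeze" is the grip in N (left out, the last holds). Time passes only in rows, so rows that repeat a pose let the fingers close. It gives the time, the measured TCP pose, the force, the opening and the grip force at its end, in the units of the state.
- arm.state(): the state, without advancing time (a new reading comes with each control period).
- arm.camera(name): name is "side" or "top" or "wrist"; returns a dict with "pixels" (420x560x3 uint8, blue, green, red), "z_map" (420x560 float32, mm along the optical axis (not along the pixel's ray), 0 where there is no reading), "intrinsics" (3x3 intrinsics, pixels), "position" and "attitude" of the camera in the world; the wrist camera has in their place "T_tool_cam" (4x4, takes a point from camera to tool coordinates, whose origin is the TCP and whose axes are the flange's). Camera axes: x right, y down, z forward; pixel columns grow to the right and rows downward; lengths in mm; the calibration is good to about 2 mm. A picture is of the moment at which its call begins: read the wrist's pose just before it.
- arm.sign_off(): hands the job in; it is judged then, once.
The state is a dict: "time_s": time; "joint_pos": joint angles; "dq": joint speeds; "joint_torque": joint torques, N m; "tool_pos": TCP position; "ee_rot": TCP orientation; "ft_force": force on the tool from outside, world axes, zero at the start; "ft_torque": the same for the moment, N m; "finger_gap": finger opening in mm; "finger_force": force on a finger pad.
Only numpy, scipy, OpenCV 4.12 (cv2) and the standard library are available. Lean on these libraries where they do the work, as an engineer would, in place of code of your own. Each camera call takes 0.05 s, during which the arm holds its last target. There are 200 camera calls.

### The job

Take the hook rod from its stand by the handle, use it to lift the copper bus bar by its bail out of the narrow steel well where it hangs, and lay the bar gently, flat and bail upward, in the recess of the black meter base. Then unhook the rod and hang it back on its stand. Touch the bus bar only with the rod, and leave the other things on the desk where they are.

Things in the scene. Friction and masses are not known exactly. Their poses are not given: they have to be found in the camera images.
- well: narrow open-topped grey sheet-steel well fixed on the desk; inside 150 mm long (its x axis) by 76 mm wide (its y axis), walls 4 mm thick and 130 mm high. Origin under its centre at desk level, z up. Inside, one notched ledge on each long wall (10 mm deep, so 56 mm free between them) at x = +10 mm; the bus bar's bail rests in the two notches, each 12 mm wide between lips 5 mm high.
- well_mouth (a point): centre of the well's open mouth, level with the rim, 130 mm above the desk; axes as the well's
- busbar_mid (a point): centre of the copper bus bar, a flat bar 110 mm (x) by 40 mm (y) by 6 mm (z), about 0.26 kg (varies); z points to the bail side. It hangs level in the well, its long axis along the well, its underside 14 mm over the desk. Two upright steel legs (6 mm thick, at y = -16 and +16 mm, 26 mm free between them) carry the bail's cross rod.
- bail (a point): middle of the bail's cross rod on the bus bar: a 6 mm thick, 70 mm long steel rod along the bar's y axis, 47 mm over the bar's centre (44 mm over the bar's upper face, to the rod's axis). The middle 26 mm between the legs is free for the hook; the two ends rest on the well's ledges, so that in the well its axis is 64 mm above the desk. It lifts straight up out of the notches.
- rod_handle (a point): centre of the hook rod's wooden handle, 30 mm (rod x) by 22 mm (rod y) by 50 mm tall. The rod stands upright (z up), 160 mm tall, 0.15 kg: hook at the foot, a steel stem 8 x 12 mm, a 44 mm square collar 6 mm thick directly under the handle (collar underside 31 mm below this point), then the handle. Grip the handle across its y faces from above. The hook points along the rod's +x.
- rod_hook (a point): where a hooked cross rod's axis sits in the hook's V groove: 14 mm along rod x from the stem's axis and 125 mm below the handle's centre. The hook is a 12 mm wide (rod y) strip bent to a V open to the top; its tip stands 29 mm from the stem's axis and 7 mm higher than this point; its lowest point is 8 mm lower than this point. The groove runs along rod y, so a hooked cross rod turns with the hook.
- rod_collar (a point): middle of the underside of the rod's collar, on the stem's axis
- stand: rod stand fixed on the desk: foot plate, a post 64 mm wide at x = -46 to -30 mm, and on it a fork of two level arms (x = -30 to +24 mm, upper face 134 mm above the desk, 24 mm free between them) open to the stand's +x. The rod's stem stands between the arms with the collar resting on them and the hook (its lowest point 32 mm over the desk) pointing to the stand's +x. Lift it a little and draw it out along +x. Origin under the place of the stem, at desk level.
- dock (a point): where the middle of the collar's underside rests on the stand's fork, 134 mm above the desk; x axis points out of the fork's open end
- base: black meter base, 186 mm (x) by 94 mm (y), 32 mm high on four rubber feet, fixed on the desk; in its top a rectangular recess 150 mm (x) by 58 mm (y), 8 mm deep. It has a brass screw at each corner. Origin under its centre at desk level.
- recess (a point): centre of the floor of the meter base's recess, 24 mm above the desk; x along its length
- die: bystander: upright brass sealing die, 44 mm across, 80 mm tall; origin at its underside
- seal_a: bystander: round lead seal, 32 mm across, 10 mm thick
- seal_b: bystander: round lead seal, the same size
- plain_bar: bystander: plain copper bar without a bail, 140 x 30 x 6 mm, lying on the desk
- driver: bystander: screwdriver lying on the desk
- jar: bystander: jar, 60 mm across, 80 mm tall
Not all that is in view belongs to the job. Of the things like the base, leave any that is pink; of the rest the smaller one is meant.

How it is judged:
By the outcome, as a careful person would: the job done as asked, in the order asked, and still so for the second after the job is handed in, with the robot touching nothing.
It also fails if it takes over 72 s, if anything falls off the work surface, if the arm or the gripper's body presses on something with over 40 N, if the wrist force passes 120 N, or if a joint passes its speed limit or range.

## Working session

There is one attempt and no reset: what is moved stays moved. The work goes in short steps, Python scripts to look and compute and a tool call to move; the robot and the scene stay as the last step left them, time stands still between calls to the robot, and variables do not carry over. Pictures are saved under pics/ and viewed, at most 10 in all, crops included, and the job is handed in when it is done.

Besides the shell and the picture viewer there is one more tool, called after "Request:" as name(argument=value, ...), one argument or row to a line, values as JSON. apply_moves: Moves the arm, as the interface text tells. Its arguments: {"type":"object","properties":{"commands":{"type":"array"},"squeeze":{"type":"number"}},"required":["commands"]}

```bash
ls; mkdir -p pics; python3 - <<'E'
from station import arm
import cv2,numpy as np,pickle
s=arm.state();print({k:np.round(v,3).tolist() for k,v in s.items()})
for n in("top","side"):
    c=arm.camera(n);pickle.dump(c,open(n+".pkl","wb"));cv2.imwrite(f"pics/{n}.png",c["pixels"])
    print(n,c["intrinsics"],c["position"],c["attitude"])
E
```

```text
pics
{'time_s': 0.0, 'joint_pos': [1.539, 0.256, 0.107, -0.0, -1.424, -0.285], 'dq': [-0.001, -0.002, 0.0, -0.002, 0.002, 0.003], 'joint_torque': [0.001, -38.664, 23.795, 5.365, -0.006, -0.0], 'tool_pos': [171.109, 522.178, 230.373], 'ee_rot': [0.001, 0.987, -0.158, -0.0], 'ft_force': [0.859, -0.876, 1.288], 'ft_torque': [-0.011, 0.027, -0.017], 'finger_force': 0.0, 'finger_gap': 85.346}
top [[438.02070211   0.         281.64250148]
 [  0.         438.02070211 209.9196695 ]
 [  0.           0.           1.        ]] [ 398.21726338   49.494554   1156.21082766] [ 0.01830526 -0.70006109  0.71321128 -0.03015038]
side [[411.46840167   0.         287.21783617]
 [  0.         411.46840167 211.96806807]
 [  0.           0.           1.        ]] [  334.78152143 -1006.65095632   708.27286026] [-0.50483849  0.85984319 -0.07071886  0.0284011 ]
```

View pics/top.png

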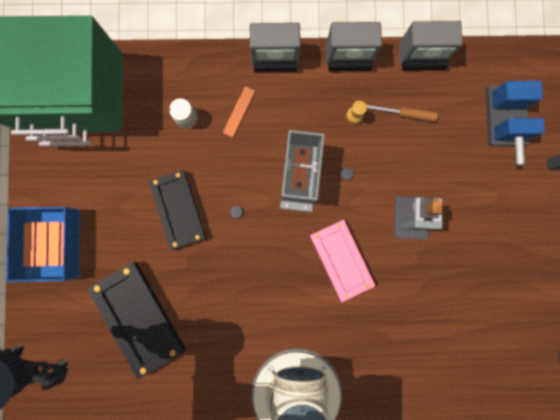

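View pics/side.png

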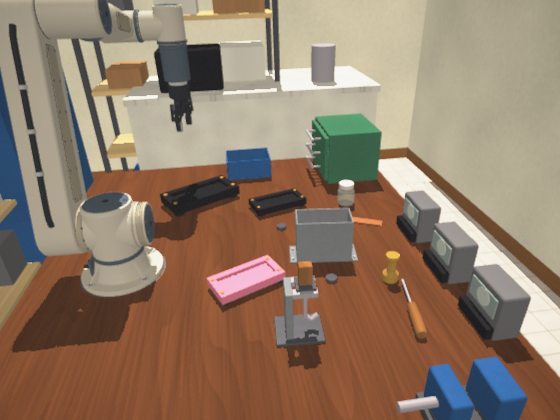

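The top view (up = +x, left = +y) shows these candidates:
- **Base:** the small black one at (180,210), the big black one at (137,320), and the pink one at (343,260). I choose the small black one.
- **Rod and stand:** (430,210).
- **Well:** (303,168), with the bail across it.
- **Red bar:** (239,112) is the plain bar, a bystander.

Next is a close crop.

```bash
cat > h.py <<'E'
import numpy as np,pickle,cv2
from scipy.spatial.transform import Rotation as R
def rot(q): return R.from_quat(np.roll(q,-1))
def cloud(c,pos=None,att=None):
    K=c["intrinsics"];z=c["z_map"].astype(float);v,u=np.indices(z.shape)
    P=np.stack([(u-K[0,2])/K[0,0]*z,(v-K[1,2])/K[1,1]*z,z],-1)
    if pos is None: pos,att=c["position"],rot(c["attitude"]).as_matrix()
    W=P@np.asarray(att).T+pos; W[z==0]=np.nan
    return W
E
python3 - <<'E'
from h import *
c=pickle.load(open("top.pkl","rb"));W=cloud(c)
for p in [(250,250),(180,210),(432,207),(412,217),(303,168),(137,320)]: print(p,W[p[1],p[0]].round(1))
im=c["pixels"]
a=cv2.resize(im[185:250,385:460],None,fx=5.3,fy=5.3,interpolation=2)
b=cv2.resize(im[120:220,265:340],None,fx=5.3,fy=5.3,interpolation=2)
h=max(a.shape[0],b.shape[0]);pad=lambda x:np.pad(x,((0,h-x.shape[0]),(0,0),(0,0)))
cv2.imwrite("pics/crop.png",np.hstack([pad(a),pad(b)]))
# height-based slabs
def box(m):
    pts=W[...,:2][m]; r=cv2.minAreaRect(pts.astype(np.float32)); return np.round(r[0],1),np.round(r[1],1),round(r[2],2),len(pts)
v,u=np.indices(W.shape[:2]);Z=W[...,2]
def reg(x0,x1,y0,y1): return (u>x0)&(u<x1)&(v>y0)&(v<y1)
print("base",box(reg(145,215,165,255)&(Z>18)&(Z<45)))
print("basebig",box(reg(85,190,255,380)&(Z>18)&(Z<60)))
print("well rim",box(reg(270,335,120,218)&(Z>120)&(Z<140)))
print("bail",box(reg(285,322,135,200)&(Z>50)&(Z<80)), W[reg(285,322,135,200)&(Z>50)&(Z<80)].mean(0))
print("handle",box(reg(385,460,185,250)&(Z>180)), np.nanmax(Z[reg(385,460,185,250)]))
print("fork+collar",box(reg(385,460,185,250)&(Z>125)&(Z<150)))
print("foot",box(reg(385,460,185,250)&(Z>4)&(Z<20)))
E
```

```text
(250, 250) [373.4 114.6  -1.5]
(180, 210) [480.3 292.1  24.3]
(432, 207) [ 465.  -302.9  187.4]
(412, 217) [ 452.  -314.6    6.1]
(303, 168) [584.9 -28.3  21.1]
(137, 320) [204.9 398.   35.7]
base (array([483. , 300.9]), array([186.4,  95.2]), 17.1, 2721)
basebig (array([207.4, 401.3]), array([259.5, 133.6]), 29.46, 5879)
well rim (array([576.4, -19.8]), array([ 84. , 158.4]), 82.59, 395)
bail (array([575.1, -19.9]), array([ 75.7, 155.5]), 82.65, 276) [597.76062994 -28.34021404  65.28226915]
handle (array([ 466.3, -312.3]), array([21.3, 28.9]), 86.47, 143) 195.96660758740325
fork+collar (array([ 456.1, -311.5]), array([63.9, 69. ]), 88.0, 553)
foot (array([ 452. , -342.4]), array([191.9, 164.3]), 88.89, 932)
```

View pics/crop.png

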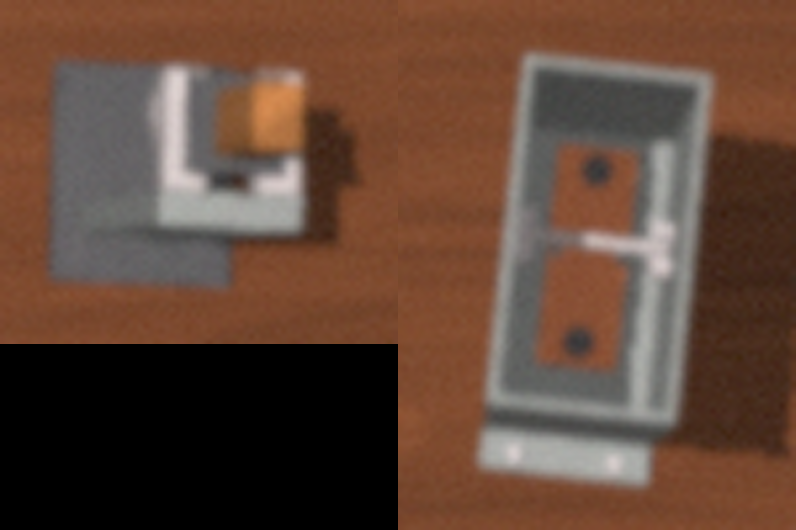

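The crop shows the stand at left, with its post at the bottom (230,215), the fork opening up (+x) and the handle at (277,118). At right is the well, with the bail across it at (600,240), near its middle. Base choice confirmed by size: the small black one is 186x95 and the large one 260x134.

```bash
cat >> h.py <<'E'
from station import arm
def go(x,y,z,yawdeg,pr=True):
    "shift (cm, tool axes) and rotvec to TCP target, tool down, tool x at yaw"
    s=arm.state();R0=rot(s["ee_rot"]);p=np.array(s["tool_pos"])
    Rt=R.from_euler("z",yawdeg,degrees=True)*R.from_euler("x",180,degrees=True)
    d=R0.inv().apply(np.array([x,y,z])-p)/10; r=(R0.inv()*Rt).as_rotvec()
    print("t",s["time_s"],"pos",p.round(1),"yaw",np.degrees(np.arctan2(*R0.apply([1,0,0])[[1,0]])).round(2),"zax",R0.apply([0,0,1]).round(4),"F",np.round(s["ft_force"],2),"gap",round(s["finger_gap"],1))
    print(" shift",d.round(2).tolist(),"rv",r.round(4).tolist())
E
python3 -c "
from h import *
go(440,-312,330,-2.5)"
```

```text
t 0.1 pos [171.2 522.2 230.5] yaw -18.15 zax [-4.0e-04 -1.6e-03 -1.0e+00] F [-0.29 -0.38 -0.85] gap 85.3
 shift [51.54, 70.91, -9.83] rv [0.0016, 0.0001, -0.2732]
```

Request:
apply_moves(
  commands=[
    [8.5, 51.5, 70.9, -9.8, 0, 0, -0.273],
    [8.5, 51.5, 70.9, -9.8, 0, 0, -0.273],
    [8.5, 51.5, 70.9, -9.8, 0, 0, -0.273],
    [8.5, 51.5, 70.9, -9.8, 0, 0, -0.273],
    [8.5, 51.5, 70.9, -9.8, 0, 0, -0.273],
    [8.5, 51.5, 70.9, -9.8, 0, 0, -0.273],
    [8.5, 51.5, 70.9, -9.8, 0, 0, -0.273],
    [8.5, 51.5, 70.9, -9.8, 0, 0, -0.273],
    [8.5, 51.5, 70.9, -9.8, 0, 0, -0.273],
    [8.5, 51.5, 70.9, -9.8, 0, 0, -0.273],
  ],
)

```text
time_s: 1.1
tool_pos: [323.2, 47.7, 287.2]
ee_rot: [-0.0, 1.0, -0.021, 0.0]
ft_force: [1.8, 0.4, 0.2]
finger_gap: 85.0
finger_force: 0.0
```

```bash
python3 -c "
from h import *
go(440,-312,330,-2.5)"
```

```text
t 1.1 pos [323.2  47.7 287.2] yaw -2.44 zax [ 7.e-04  8.e-04 -1.e+00] F [1.76 0.42 0.21] gap 85.0
 shift [13.2, 35.43, -4.3] rv [-0.0008, -0.0006, 0.001]
```

Request:
apply_moves(
  commands=[
    [8.5, 13.2, 35.4, -4.3, 0, 0, 0],
    [8.5, 13.2, 35.4, -4.3, 0, 0, 0],
    [8.5, 13.2, 35.4, -4.3, 0, 0, 0],
    [8.5, 13.2, 35.4, -4.3, 0, 0, 0],
    [8.5, 13.2, 35.4, -4.3, 0, 0, 0],
    [8.5, 13.2, 35.4, -4.3, 0, 0, 0],
    [8.5, 13.2, 35.4, -4.3, 0, 0, 0],
    [8.5, 13.2, 35.4, -4.3, 0, 0, 0],
    [8.5, 13.2, 35.4, -4.3, 0, 0, 0],
    [8.5, 13.2, 35.4, -4.3, 0, 0, 0],
  ],
)

```text
time_s: 2.1
tool_pos: [439.8, -310.2, 328.8]
ee_rot: [-0.0, 1.0, -0.023, -0.001]
ft_force: [0.0, 0.1, 1.2]
finger_gap: 85.0
finger_force: 0.0
```

```bash
cat >> h.py <<'E'
def wrist(name):
    s=arm.state();c=arm.camera("wrist");cv2.imwrite(f"pics/{name}.png",c["pixels"])
    T=np.array(c["T_tool_cam"]);Rt=rot(s["ee_rot"]).as_matrix()
    W=cloud(c,Rt@T[:3,3]+s["tool_pos"],Rt@T[:3,:3]); pickle.dump((c,W),open(name+".pkl","wb"))
    return c,W
def box(W,lo,hi,mask=None):
    m=(W[...,2]>lo)&(W[...,2]<hi)
    if mask is not None: m&=mask
    p=W[...,:2][m].astype(np.float32); r=cv2.minAreaRect(p); return np.round(r[0],1),np.round(r[1],1),round(r[2],2),len(p)
def near(W,x,y,r): return np.hypot(W[...,0]-x,W[...,1]-y)<r
E
python3 - <<'E'
from h import *
c,W=wrist("w1");np.set_printoptions(suppress=True)
print(np.array(c["T_tool_cam"]).round(3))
n=near(W,466,-312,90)
print("handle",box(W,180,200,n)); print("hz",np.nanpercentile(W[...,2][near(W,466,-312,8)],[5,50,95]))
print("collar+fork",box(W,126,148,n));print("collar",box(W,137,148,n));print("fork",box(W,124,137,n)); print("foot",box(W,3,16,near(W,455,-312,140)))
go(466,-312,330,-2.5)
E
```

```text
[[  -0.      -0.956   -0.295   74.467]
 [   1.      -0.       0.      -1.251]
 [  -0.      -0.295    0.956 -142.544]
 [   0.       0.       0.       1.   ]]
handle (array([ 465.4, -313.5]), array([21.3, 29.4]), 88.1, 790)
hz [188.8202702  189.98762403 191.20603726]
collar+fork (array([ 454. , -313.3]), array([63.5, 70.1]), 86.23, 2649)
collar (array([ 465.2, -313.9]), array([43. , 43.8]), 86.35, 924)
fork (array([ 454. , -313.3]), array([63.5, 70.1]), 86.23, 1736)
foot (array([ 485.4, -321.8]), array([160.8, 200.3]), 43.61, 1307)
t 2.15 pos [ 439.7 -309.5  329.4] yaw -2.52 zax [-0.0008  0.0006 -1.    ] F [0.19 1.6  1.2 ] gap 85.2
 shift [2.63, 0.13, -0.06] rv [-0.0005, 0.0008, -0.0004]
```

View pics/w1.png

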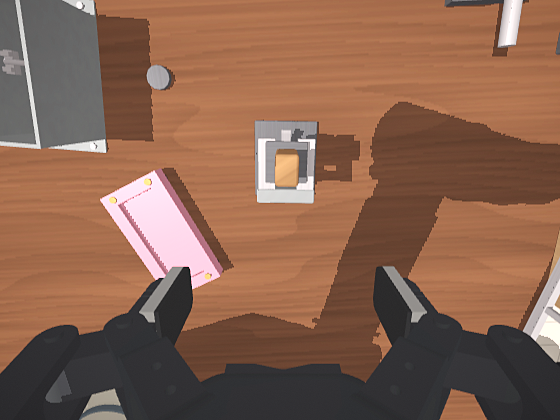

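The wrist view shows the handle at (287,168) sitting on the collar, with the fork open towards the hook (image up, +x) and the post at the bottom. Now the descent and grip.

```bash
python3 -c "
from h import *
go(465.3,-313.7,148,-3.2)"
```

```text
t 2.15 pos [ 439.7 -309.5  329.4] yaw -2.52 zax [-8.e-04  6.e-04 -1.e+00] F [0.19 1.6  1.2 ] gap 85.2
 shift [2.59, 0.32, 18.14] rv [-0.0005, 0.0008, 0.0118]
```

Request:
apply_moves(
  commands=[
    [8.5, 2.6, 0.3, 4, 0, 0, 0.012],
    [8.5, 2.6, 0.3, 8, 0, 0, 0.012],
    [8.5, 2.6, 0.3, 12, 0, 0, 0.012],
    [8.5, 2.6, 0.3, 15, 0, 0, 0.012],
    [8.5, 2.6, 0.3, 17, 0, 0, 0.012],
    [8.5, 2.6, 0.3, 18.1, 0, 0, 0.012],
    [8.5, 2.6, 0.3, 18.1, 0, 0, 0.012],
    [8.5, 2.6, 0.3, 18.1, 0, 0, 0.012],
  ],
)

```text
time_s: 2.95
tool_pos: [466.4, -313.9, 150.3]
ee_rot: [0.001, 1.0, -0.027, 0.001]
ft_force: [0.1, 0.3, 0.7]
finger_gap: 85.0
finger_force: 0.0
```

```bash
python3 -c "
from h import *
go(465.3,-313.7,148,-3.2)"
```

```text
t 2.95 pos [ 466.4 -313.9  150.3] yaw -3.14 zax [ 0.0018 -0.0012 -1.    ] F [0.07 0.28 0.71] gap 85.0
 shift [-0.11, -0.01, 0.23] rv [0.0011, -0.0019, 0.001]
```

Request:
apply_moves(
  commands=[
    [5, -0.1, 0, 0.2, 0, 0, 0],
    [2, -0.1, 0, 0.2, 0, 0, 0],
    [1, -0.1, 0, 0.2, 0, 0, 0],
    [1, -0.1, 0, 0.2, 0, 0, 0],
    [1, -0.1, 0, 0.2, 0, 0, 0],
    [1, -0.1, 0, 0.2, 0, 0, 0],
    [1, -0.1, 0, 0.2, 0, 0, 0],
    [1, -0.1, 0, 0.2, 0, 0, 0],
  ],
  squeeze=60,
)

```text
time_s: 3.75
tool_pos: [464.9, -314.1, 147.2]
ee_rot: [0.0, 1.0, -0.028, 0.0]
ft_force: [-0.1, -0.6, 2.6]
finger_gap: 21.2
finger_force: 58.9
```

Request:
apply_moves(
  commands=[
    [1, 0, 0, -0.5, 0, 0, 0],
    [1, 0, 0, -1, 0, 0, 0],
    [1, 1.5, 0, -1, 0, 0, 0],
    [1, 3.5, 0, -1, 0, 0, 0],
    [1, 6, 0, -1, 0, 0, 0],
    [1, 9, 0, -1, 0, 0, 0],
    [1, 10, 0, -4, 0, 0, 0],
    [1, 10, 0, -8, 0, 0, 0],
    [1, 10, 0, -12, 0, 0, 0],
    [1, 10, 0, -15, 0, 0, 0],
  ],
)

```text
time_s: 4.75
tool_pos: [564.8, -319.6, 299.7]
ee_rot: [0.001, 1.0, -0.028, 0.001]
ft_force: [0.3, -0.3, -0.7]
finger_gap: 21.4
finger_force: 58.9
```

```bash
python3 -c "
from h import *
go(470,-60,330,-7.4)"
```

```text
t 4.75 pos [ 564.8 -319.6  299.7] yaw -3.19 zax [ 0.002  -0.0011 -1.    ] F [ 0.34 -0.26 -0.68] gap 21.4
 shift [-10.9, -25.39, -3.08] rv [0.0009, -0.0021, 0.0734]
```

```bash
python3 -c "
from h import *
go(510,-11,330,-7.4)"
```

```text
t 4.75 pos [ 564.8 -319.6  299.7] yaw -3.19 zax [ 0.002  -0.0011 -1.    ] F [ 0.34 -0.26 -0.68] gap 21.4
 shift [-7.18, -30.51, -3.08] rv [0.0009, -0.0021, 0.0734]
```

Request:
apply_moves(
  commands=[
    [1, -7.2, -30.5, -3.1, 0, 0, 0.073],
    [1, -7.2, -30.5, -3.1, 0, 0, 0.073],
    [1, -7.2, -30.5, -3.1, 0, 0, 0.073],
    [1, -7.2, -30.5, -3.1, 0, 0, 0.073],
    [1, -7.2, -30.5, -3.1, 0, 0, 0.073],
    [1, -7.2, -30.5, -3.1, 0, 0, 0.073],
    [1, -7.2, -30.5, -3.1, 0, 0, 0.073],
    [1, -7.2, -30.5, -3.1, 0, 0, 0.073],
    [1, -7.2, -30.5, -3.1, 0, 0, 0.073],
  ],
)

```text
time_s: 5.65
tool_pos: [509.6, -10.9, 327.9]
ee_rot: [0.0, 0.998, -0.064, -0.0]
ft_force: [0.3, -0.2, -1.0]
finger_gap: 21.3
finger_force: 59.7
```

```bash
python3 - <<'E'
from h import *
c,W=wrist("w2")
n=near(W,576,-20,100)
print("rim",box(W,122,138,n))
n=near(W,586,-21,34)
for lo,hi in((60,72),(56,72)): print("bail",box(W,lo,hi,n))
m=n&(W[...,2]>61)&(W[...,2]<72)
v,u=np.nonzero(m);print("px",u.min(),u.max(),v.min(),v.max(),W[m].mean(0))
go(572,-19,330,-7.4)
E
```

```text
rim (array([574.3, -19.3]), array([ 84.3, 157.2]), 82.67, 2174)
bail (array([584.2, -20.6]), array([67.7, 25. ]), 82.63, 404)
bail (array([584.3, -20.6]), array([67.7, 25.1]), 82.63, 425)
px 256 311 103 124 [583.85905218 -21.29939065  65.87971372]
t 5.7 pos [509.7 -11.4 327.7] yaw -7.4 zax [-6.e-04 -3.e-04 -1.e+00] F [ 0.07  0.1  -1.15] gap 21.7
 shift [6.27, -0.05, -0.24] rv [0.0003, 0.0005, 0.0001]
```

View pics/w2.png

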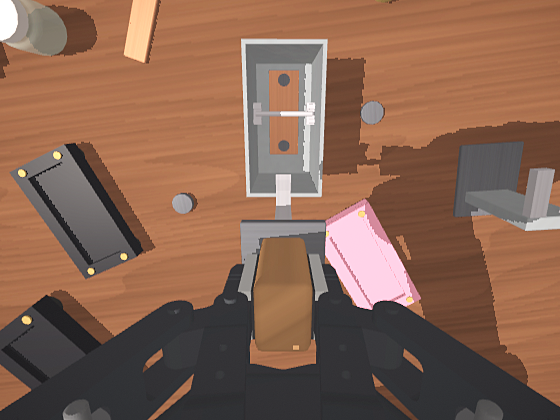

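The view shows the bail rod at (284,113) between its legs, inside the well, and the hook tip at (284,190) ahead of the collar, in line with the bail. I'll measure the hook in the same depth image.

```bash
python3 - <<'E'
from h import *
c,W=pickle.load(open("w2.pkl","rb"))
m=np.zeros(W.shape[:2],bool);m[165:218,265:305]=1
m&=(W[...,2]>195)&(W[...,2]<260);p=W[m];print(len(p),p.min(0).round(1),p.max(0).round(1),p.mean(0).round(1))
s=arm.state();q=(p-s["tool_pos"])@rot(s["ee_rot"]).as_matrix();print("tool frame",q.min(0).round(1),q.max(0).round(1),np.median(q,0).round(1))
for lo in range(10,34,3):
    k=(q[:,0]>=lo)&(q[:,0]<lo+3)
    if k.sum(): print(lo,k.sum(),q[k].mean(0).round(1))
m=np.zeros(W.shape[:2],bool);m[212:240,235:330]=1;q=(W[m]-s["tool_pos"])@rot(s["ee_rot"]).as_matrix();q=q[abs(q[:,2]-10)<12];print("collar",q.min(0).round(1),q.max(0).round(1),len(q))
E
```

```text
649 [512.6 -19.3 215.9] [538.7  -4.6 258.1] [522.  -11.7 228.7]
tool frame [ 3.4 -7.4 69.6] [ 28.6   4.5 111.8] [ 10.1  -1.4 102.4]
10 71 [ 11.5  -1.3 108.5]
13 46 [ 14.5  -1.4 110. ]
16 44 [ 17.7  -1.4 107.3]
19 38 [ 20.6  -1.4 104.3]
22 43 [ 23.4  -1.3 101.4]
25 68 [ 26.5  -1.4 100.8]
28 16 [ 28.4  -1.3 102.4]
collar [ 12.4 -23.7   0.9] [22.5 20.2 12.3] 1703
```

```bash
python3 -c "
from h import *
go(540.4,-16.3,153,-7.4)"
```

```text
t 5.7 pos [509.7 -11.4 327.7] yaw -7.4 zax [-6.e-04 -3.e-04 -1.e+00] F [ 0.07  0.1  -1.15] gap 21.7
 shift [3.12, 0.08, 17.47] rv [0.0003, 0.0005, 0.0001]
```

Request:
apply_moves(
  commands=[
    [1, 3.1, 0.1, 0, 0, 0, 0],
    [1, 3.1, 0.1, 3, 0, 0, 0],
    [1, 3.1, 0.1, 6.5, 0, 0, 0],
    [1, 3.1, 0.1, 9, 0, 0, 0],
    [1, 3.1, 0.1, 11, 0, 0, 0],
    [1, 3.1, 0.1, 12, 0, 0, 0],
    [1, 3.1, 0.1, 12, 0, 0, 0],
  ],
)

```text
time_s: 6.4
tool_pos: [539.7, -16.9, 206.4]
ee_rot: [0.0, 0.998, -0.065, -0.002]
ft_force: [1.2, -0.6, -1.3]
finger_gap: 21.1
finger_force: 59.8
```

```bash
python3 - <<'E'
from h import *
go(540.4,-16.3,153,-7.4)
c,W=wrist("w3")
print("bail",box(W,58,72,near(W,586,-20,36)),"rim",box(W,122,138,near(W,576,-20,100)))
E
```

```text
t 6.4 pos [539.7 -16.9 206.4] yaw -7.47 zax [-3.2e-03 -7.0e-04 -1.0e+00] F [ 1.25 -0.58 -1.28] gap 21.1
 shift [0.08, -0.08, 5.34] rv [0.0011, 0.0031, -0.0011]
bail (array([584.3, -19.9]), array([71.5, 25.3]), 82.53, 930) rim (array([574.6, -19.3]), array([ 84.5, 157.6]), 82.65, 4532)
```

View pics/w3.png

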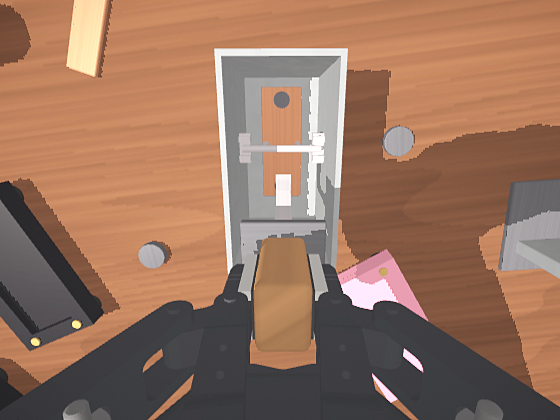

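The hook tip at (284,190) is inside the mouth, behind and centred on the bail at (281,148). I'll lower it below the bail rod.

Request:
apply_moves(
  commands=[
    [1, 0, 0, 2, 0, 0.002, 0],
    [1, 0, 0, 3.5, 0, 0.002, 0],
    [1, 0, 0, 4.6, 0, 0.002, 0],
    [1, 0, 0, 5.3, 0, 0.002, 0],
    [1, 0, 0, 5.3, 0, 0.002, 0],
    [1, 0, 0, 5.3, 0, 0.002, 0],
  ],
)

```text
time_s: 7.05
tool_pos: [541.0, -16.0, 155.7]
ee_rot: [0.0, 0.998, -0.064, 0.002]
ft_force: [-0.2, 0.3, -1.9]
finger_gap: 21.4
finger_force: 59.8
```

```bash
python3 -c "
from h import *
go(570.1,-20.0,153,-7.4)"
```

```text
t 7.05 pos [541.  -16.  155.7] yaw -7.37 zax [ 3.4e-03 -4.0e-04 -1.0e+00] F [-0.19  0.33 -1.92] gap 21.4
 shift [2.94, 0.03, 0.28] rv [-0.0001, -0.0034, 0.0005]
```

Request:
apply_moves(
  commands=[
    [1, 0, 0, 0.2, 0, -0.002, 0],
    [1, 0.8, 0, 0.2, 0, -0.002, 0],
    [1, 1.6, 0, 0.2, 0, -0.002, 0],
    [1, 2.4, 0, 0.2, 0, -0.002, 0],
    [1, 2.9, 0, 0.2, 0, -0.002, 0],
    [1, 2.9, 0, 0.2, 0, -0.002, 0],
    [1, 2.9, 0, -0.3, 0, -0.002, 0],
    [1, 2.9, 0, -0.8, 0, -0.002, 0],
  ],
)

```text
time_s: 7.85
tool_pos: [568.9, -19.7, 163.3]
ee_rot: [0.0, 0.998, -0.064, -0.0]
ft_force: [0.3, 0.4, -2.1]
finger_gap: 21.2
finger_force: 59.8
```

```bash
python3 -c "
from h import *
go(570.1,-20.0,171,-7.4)"
```

```text
t 7.85 pos [568.9 -19.7 163.3] yaw -7.38 zax [-1.e-04 -1.e-04 -1.e+00] F [ 0.27  0.39 -2.11] gap 21.2
 shift [0.12, 0.02, -0.77] rv [0.0001, 0.0001, 0.0004]
```

Request:
apply_moves(
  commands=[
    [1, 0.1, 0, -0.3, 0, 0, 0],
    [1, 0.1, 0, -0.6, 0, 0, 0],
    [1, 0.1, 0, -0.9, 0, 0, 0],
    [1, 0.1, 0, -1.2, 0, 0, 0],
    [1, 0.1, 0, -1.5, 0, 0, 0],
    [1, 0.1, 0, -1.8, 0, 0, 0],
    [1, 0.1, 0, -1.8, 0, 0, 0],
  ],
)

```text
time_s: 8.55
tool_pos: [570.3, -19.7, 181.3]
ee_rot: [-0.0, 0.998, -0.064, 0.0]
ft_force: [-0.5, 0.5, -3.4]
finger_gap: 21.4
finger_force: 59.5
```

```bash
python3 - <<'E'
from h import *
go(570,-20,181,-7.4)
c,W=wrist("w4")
print("bail",box(W,58,90,near(W,586,-20,36)));m=near(W,586,-20,36)&(W[...,2]>60)&(W[...,2]<90);print(np.percentile(W[m][:,2],[20,50,80]))
go(570,-20,181,-7.4)
E
```

```text
t 8.55 pos [570.3 -19.7 181.3] yaw -7.38 zax [ 6.e-04  0.e+00 -1.e+00] F [-0.53  0.54 -3.41] gap 21.4
 shift [-0.03, 0.03, 0.03] rv [-0.0001, -0.0006, 0.0004]
bail (array([585.7, -19.9]), array([71.9, 27.2]), 82.36, 1490)
[65.75241378 76.20182712 77.6560833 ]
t 8.6 pos [570.2 -19.7 181. ] yaw -7.38 zax [ 2.e-04  1.e-04 -1.e+00] F [-0.19 -0.24 -4.51] gap 21.3
 shift [-0.01, 0.03, 0.0] rv [-0.0002, -0.0002, 0.0003]
```

View pics/w4.png

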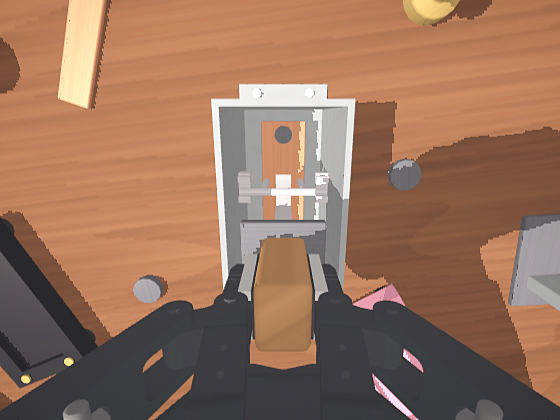

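The hook tip shows at (284,178), through the bail, with the rod seated at about z 75. The bar has lifted clear of its notches, so I'll raise it straight up.

Request:
apply_moves(
  commands=[
    [1, 0, 0, -0.6, 0, 0, 0],
    [1, 0, 0, -1.5, 0, 0, 0],
    [1, 0, 0, -2.7, 0, 0, 0],
    [1, 0, 0, -4, 0, 0, 0],
    [1, 0, 0, -5.4, 0, 0, 0],
    [1, 0, 0, -6.8, 0, 0, 0],
    [1, 0, 0, -8.2, 0, 0, 0],
    [1, 0, 0, -9.6, 0, 0, 0],
    [1, 0, 0, -11, 0, 0, 0],
    [1, 0, 0, -12.2, 0, 0, 0],
  ],
)

```text
time_s: 9.6
tool_pos: [570.3, -19.9, 305.1]
ee_rot: [-0.0, 0.998, -0.064, 0.001]
ft_force: [1.4, 0.1, -3.9]
finger_gap: 21.2
finger_force: 59.5
```

Request:
apply_moves(
  commands=[
    [1, 0, 0, -1.2, 0, 0, 0],
    [1, 0, 0, -2.2, 0, 0, 0],
    [1, 0, 0, -2.9, 0, 0, 0],
    [1, 0, 0, -3.2, 0, 0, 0],
    [1, 0, 0, -3.2, 0, 0, 0],
  ],
)

```text
time_s: 10.1
tool_pos: [570.2, -19.7, 335.2]
ee_rot: [-0.0, 0.998, -0.064, 0.0]
ft_force: [0.0, -0.1, -4.2]
finger_gap: 21.2
finger_force: 59.5
```

```bash
python3 - <<'E'
from h import *
# base pose from top image (finer) 
c=pickle.load(open("top.pkl","rb"));W=cloud(c)
print(box(W,26,42,near(W,483,301,120)), "floor",np.nanmedian(W[...,2][near(W,483,301,20)]))
th=np.radians(17.1);tx=np.array([np.cos(th),np.sin(th)])
p=np.array([483,300.9])-14*tx;print(p)
go(*p,330,17.1)
E
```

```text
(array([483. , 300.9]), array([186.4,  95.2]), 17.1, 1611) floor 24.125686534264787
[469.61889779 296.78343545]
t 10.1 pos [570.2 -19.7 335.2] yaw -7.38 zax [ 5.e-04  2.e-04 -1.e+00] F [ 0.04 -0.06 -4.22] gap 21.2
 shift [-14.04, -30.09, 0.52] rv [-0.0001, -0.0005, -0.4272]
```

Request:
apply_moves(
  commands=[
    [1, -0.1, -0.2, 0, 0, 0, 0],
    [1, -0.4, -0.8, 0, 0, 0, 0],
    [1, -0.9, -1.8, 0, 0, 0, 0],
    [1, -1.5, -3.1, 0, 0, 0, 0],
    [1, -2.2, -4.7, 0, 0, 0, 0],
    [1, -3.0, -6.5, 0, 0, 0, 0],
    [1, -3.9, -8.5, 0, 0, 0, 0],
    [1, -4.9, -10.6, 0, 0, 0, 0],
    [1, -5.9, -12.8, 0, 0, 0, 0],
    [1, -7.0, -15.0, 0, 0, 0, 0],
  ],
)

```text
time_s: 11.1
tool_pos: [519.0, 139.9, 335.0]
ee_rot: [-0.0, 0.998, -0.064, 0.0]
ft_force: [-0.1, -0.3, -4.0]
finger_gap: 21.5
finger_force: 59.3
```

Request:
apply_moves(
  commands=[
    [1, -1.1, -2.2, 0, 0, 0, 0],
    [1, -2.1, -4.4, 0, 0, 0, 0],
    [1, -3.1, -6.5, 0, 0, 0, 0],
    [1, -4, -8.5, 0, 0, 0, 0],
    [1, -4.8, -10.3, 0, 0, 0, 0],
    [1, -5.5, -11.9, 0, 0, 0, 0],
    [1, -6.1, -13.2, 0, 0, 0, 0],
    [1, -6.6, -14.2, 0, 0, 0, 0],
    [1, -6.9, -14.8, 0, 0, 0, 0],
    [1, -7, -15.1, 0, 0, 0, 0],
  ],
)

```text
time_s: 12.1
tool_pos: [469.7, 297.2, 334.9]
ee_rot: [0.0, 0.998, -0.064, -0.0]
ft_force: [-0.3, -0.9, -2.5]
finger_gap: 21.3
finger_force: 59.4
```

Request:
apply_moves(
  commands=[
    [1, 0, 0, 0, 0, 0, -0.02],
    [1, 0, 0, 0, 0, 0, -0.06],
    [1, 0, 0, 0, 0, 0, -0.12],
    [1, 0, 0, 0, 0, 0, -0.18],
    [1, 0, 0, 0, 0, 0, -0.24],
    [1, 0, 0, 0, 0, 0, -0.3],
    [1, 0, 0, 0, 0, 0, -0.36],
    [1, 0, 0, 0, 0, 0, -0.4],
    [1, 0, 0, 0, 0, 0, -0.42],
    [1, 0, 0, 0, 0, 0, -0.427],
  ],
)

```text
time_s: 13.1
tool_pos: [470.1, 296.3, 335.0]
ee_rot: [0.0, 0.989, 0.148, 0.0]
ft_force: [0.4, -0.4, -3.5]
finger_gap: 21.2
finger_force: 59.4
```

```bash
python3 - <<'E'
from h import *
go(469.6,296.8,250,17.1)
c,W=wrist("w5")
n=near(W,483,300,120)
print("base",box(W,22,42,n))
m=np.zeros(n.shape,bool);m[:215]=1
print("bar",box(W,140,200,near(W,483,300,80)&m),"bail",box(W,212,240,near(W,483,300,40)&m))
E
```

```text
t 13.1 pos [470.1 296.3 335. ] yaw 17.08 zax [ 1.e-04 -1.e-04 -1.e+00] F [ 0.43 -0.36 -3.51] gap 21.2
 shift [-0.04, -0.07, 8.5] rv [0.0001, -0.0001, -0.0004]
base (array([483.2, 301.8]), array([178.9,  94.2]), 16.95, 4168)
bar (array([493.9, 304.7]), array([88.1, 40.1]), 17.05, 3113) bail (array([485.6, 302.1]), array([25.1, 69.8]), 16.53, 1044)
```

View pics/w5.png

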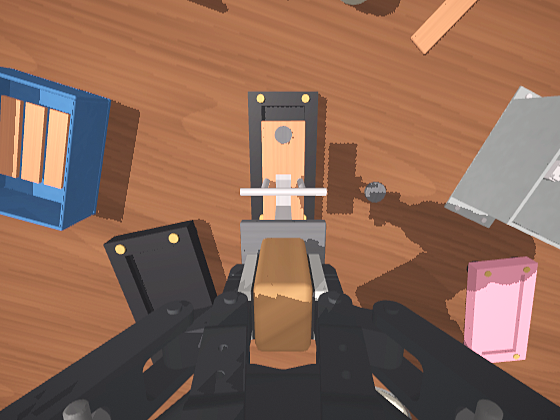

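The bar hangs in line over the small base. The base's far corners are at (261,98) and (308,98), the bar's far end is at about (283,122), and the bail is at (284,191). I'll lower it.

Request:
apply_moves(
  commands=[
    [1, 0, 0, 0.5, 0, 0, 0],
    [1, -0.1, 0, 1.5, 0, 0, 0],
    [1, -0.2, 0, 3, 0, 0, 0],
    [1, -0.2, 0, 5, 0, 0, 0],
    [1, -0.2, 0, 7, 0, 0, 0],
    [1, -0.2, 0, 9, 0, 0, 0],
    [1, -0.2, 0, 11, 0, 0, 0],
    [1, -0.2, 0, 12.3, 0, 0, 0],
    [1, -0.2, 0, 13.2, 0, 0, 0],
    [1, -0.2, 0, 13.5, 0, 0, 0],
  ],
)

```text
time_s: 14.15
tool_pos: [467.6, 295.8, 198.8]
ee_rot: [0.0, 0.989, 0.148, -0.001]
ft_force: [-0.2, -0.1, -3.7]
finger_gap: 21.6
finger_force: 59.4
```

```bash
python3 - <<'E'
from h import *
go(468.2,296.0,181,17.1)
c,W=wrist("w6")
s=arm.state();q=(W-s["tool_pos"])@rot(s["ee_rot"]).as_matrix()
m=np.zeros(W.shape[:2],bool);m[:215]=1
cu=(c["pixels"][...,2].astype(int)-c["pixels"][...,0]>60)
top=m&near(W,483,300,90)&(W[...,2]>36)&(W[...,2]<60)&cu
print("bar",box(W,36,60,top)); p=q[top];k=np.polyfit(p[:,0],p[:,2],1);print("slope z/x",k[0],"z med",np.median(W[top][:,2]))
b=m&near(W,483,300,120)&(W[...,2]>28)&(W[...,2]<36)
print("base y-range tool",np.percentile(q[b][:,1],[0.5,99.5]),"x max",np.percentile(q[b][:,0],99.5),"bar y",np.percentile(p[:,1],[0.5,99.5]),"bar xmax",np.percentile(p[:,0],99.5))
E
```

```text
t 14.15 pos [467.6 295.8 198.8] yaw 17.07 zax [-0.0013 -0.0012 -1.    ] F [-0.17 -0.12 -3.69] gap 21.6
 shift [0.06, -0.0, 1.78] rv [0.0007, 0.0016, -0.0005]
bar (array([504.5, 307.1]), array([117.8,  45.3]), 13.28, 2782)
slope z/x 0.003335867693080247 z med 47.60337269608053
base y-range tool [-47.8742735   45.65841464] x max 106.38737649949012 bar y [-20.73276244  18.84153449] bar xmax 68.95057729333185
```

Centred to within 1 mm, level, and 17.6 mm above its seat.

Request:
apply_moves(
  commands=[
    [1, 0, 0, 0.4, 0, 0, 0],
    [1, 0, 0, 0.8, 0, 0, 0],
    [1, 0, 0, 1.1, 0, 0, 0],
    [1, 0, 0, 1.3, 0, 0, 0],
    [1, 0, 0, 1.45, 0, 0, 0],
    [1, 0, 0, 1.6, 0, 0, 0],
    [1, 0, 0, 1.7, 0, 0, 0],
    [1, 0, 0, 1.8, 0, 0, 0],
    [1, 0, 0, 1.9, 0, 0, 0],
    [1, 0, 0, 2.0, 0, 0, 0],
  ],
)

```text
time_s: 15.2
tool_pos: [468.4, 296.3, 180.4]
ee_rot: [-0.0, 0.989, 0.149, 0.001]
ft_force: [0.2, -0.0, -1.6]
finger_gap: 21.4
finger_force: 59.6
```

Request:
apply_moves(
  commands=[
    [1, 0, 0, 0.2, 0, 0, 0],
    [1, 0, 0, 0.4, 0, 0, 0],
    [1, 0, 0, 0.7, 0, 0, 0],
    [1, 0, 0, 1.0, 0, 0, 0],
    [1, 0, 0, 1.2, 0, 0, 0],
    [1, 0, 0, 1.3, 0, 0, 0],
    [1, 0, 0, 1.3, 0, 0, 0],
  ],
)

```text
time_s: 15.9
tool_pos: [468.0, 296.1, 166.8]
ee_rot: [0.0, 0.989, 0.149, -0.0]
ft_force: [0.3, 0.8, -1.5]
finger_gap: 21.3
finger_force: 59.6
```

```bash
python3 - <<'E'
from h import *
go(468.2,296.0,166,17.1)
c,W=wrist("w7")
m=np.zeros(W.shape[:2],bool);m[:215]=1
cu=(c["pixels"][...,2].astype(int)-c["pixels"][...,0]>60)
top=m&near(W,483,300,75)&(W[...,2]>24)&(W[...,2]<60)&cu
print("bar z",np.percentile(W[top][:,2],[5,50,95]))
bl=m&near(W,483,300,36)&(W[...,2]>60)&(W[...,2]<85); print("bail",box(W,60,85,bl),np.percentile(W[bl][:,2],[5,50,95]))
s=arm.state();q=(W-s["tool_pos"])@rot(s["ee_rot"]).as_matrix();print("bail tool",q[bl].mean(0))
E
```

```text
t 15.9 pos [468.  296.1 166.8] yaw 17.09 zax [-1.e-04 -2.e-04 -1.e+00] F [ 0.28  0.75 -1.47] gap 21.3
 shift [0.02, 0.02, 0.08] rv [0.0002, 0.0002, -0.0002]
bar z [28.80517407 30.06057848 31.27934885]
bail (array([483.7, 301.8]), array([25.2, 69. ]), 17.04, 1057) [62.00291068 75.88521724 78.06762533]
bail tool [15.01443656 -0.88619725 94.18020757]
```

View pics/w7.png

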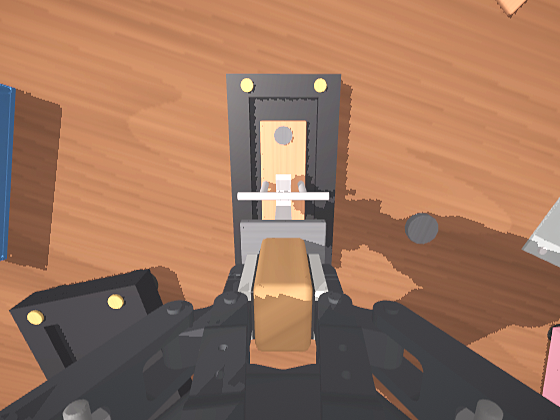

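The bar lies flat in the recess, its top face at z 30, and the bail at (284,196) stands above the hook. Next I drop the hook a little more, back it out and raise it.

Request:
apply_moves(
  commands=[
    [1, 0, 0, 0.3, 0, 0, 0],
    [1, -0.5, 0, 0.3, 0, 0, 0],
    [1, -1.2, 0, 0.3, 0, 0, 0],
    [1, -2, 0, 0.3, 0, 0, 0],
    [1, -3, 0, 0.3, 0, 0, 0],
    [1, -3.8, 0, 0.3, 0, 0, 0],
    [1, -4, 0, 0.3, 0, 0, 0],
    [1, -4, 0, -1, 0, 0, 0],
    [1, -4, 0, -4, 0, 0, 0],
    [1, -4, 0, -8, 0, 0, 0],
  ],
)

```text
time_s: 16.95
tool_pos: [428.8, 283.7, 246.4]
ee_rot: [0.001, 0.989, 0.149, -0.002]
ft_force: [0.4, 0.4, -0.6]
finger_gap: 21.1
finger_force: 59.6
```

```bash
python3 - <<'E'
from h import *
go(430,285,300,17.1)
c,W=wrist("w8")
m=near(W,483,300,75);cu=(c["pixels"][...,2].astype(int)-c["pixels"][...,0]>60)
t=m&(W[...,2]>24)&(W[...,2]<40)&cu;print("bar",box(W,24,40,t))
bl=near(W,483,301,36)&(W[...,2]>60)&(W[...,2]<85); print("bail",box(W,60,85,bl))
# dock pre-pose: stem at dock + 90 mm along stand x, z TCP 147+160
th=np.radians(-3.2);d=np.array([465.0,-313.9])+100*np.array([np.cos(th),np.sin(th)]);print(d)
go(*d,320,-3.2)
E
```

```text
t 16.95 pos [428.8 283.7 246.4] yaw 17.1 zax [-0.0029 -0.0028 -1.    ] F [ 0.42  0.42 -0.63] gap 21.1
 shift [0.13, -0.08, -5.36] rv [0.0018, 0.0036, -0.0001]
bar (array([478.2, 314.3]), array([110.6,  67.1]), 16.91, 2994)
bail (array([481.7, 301.6]), array([ 5.4, 70.1]), 17.03, 442)
[ 564.84407642 -319.4821505 ]
t 17.0 pos [432.2 285.1 255.2] yaw 17.12 zax [ 0.0093  0.0047 -0.9999] F [2.63 0.8  6.73] gap 20.8
 shift [-5.06, 61.68, -6.64] rv [-0.0036, -0.0098, 0.3546]
```

Request:
apply_moves(
  commands=[
    [1, 0, 0, -4, 0, 0, 0],
    [1, 0, 0, -7, 0, 0, 0.03],
    [1, -0.3, 4, -7.5, 0, 0, 0.1],
    [1, -0.7, 9, -7.5, 0, 0, 0.2],
    [1, -1.1, 14, -7.5, 0, 0, 0.3],
    [1, -1.5, 19, -7.5, 0, 0, 0.355],
    [1, -1.9, 24, -7.5, 0, 0, 0.355],
    [1, -2.3, 29, -7.5, 0, 0, 0.355],
    [1, -2.7, 34, -7.5, 0, 0, 0.355],
    [1, -3.1, 38, -7.5, 0, 0, 0.355],
  ],
)

```text
time_s: 18.0
tool_pos: [511.9, -90.4, 322.0]
ee_rot: [0.0, 1.0, -0.029, 0.0]
ft_force: [1.1, 1.1, -1.7]
finger_gap: 21.6
finger_force: 59.6
```

```bash
python3 - <<'E'
from h import *
go(564.8,-319.6,320,-3.2)
E
```

```text
t 18.0 pos [511.9 -90.4 322. ] yaw -3.3 zax [ 7.e-04 -3.e-04 -1.e+00] F [ 1.07  1.14 -1.72] gap 21.6
 shift [6.6, 22.58, 0.21] rv [0.0002, -0.0007, -0.0017]
```

Request:
apply_moves(
  commands=[
    [1, 1, 4, 0, 0, 0, -0.002],
    [1, 2.3, 8, 0, 0, 0, -0.002],
    [1, 3.6, 12, 0, 0, 0, -0.002],
    [1, 4.8, 16, 0, 0, 0, -0.002],
    [1, 5.7, 19.5, 0, 0, 0, -0.002],
    [1, 6.3, 21.8, 0, 0, 0, -0.002],
    [1, 6.6, 22.6, 0, 0, 0, -0.002],
    [1, 6.6, 22.6, 0, 0, 0, -0.002],
  ],
)

```text
time_s: 18.8
tool_pos: [565.0, -318.2, 320.8]
ee_rot: [-0.0, 1.0, -0.028, -0.001]
ft_force: [0.4, 0.4, -1.9]
finger_gap: 21.6
finger_force: 59.7
```

```bash
python3 - <<'E'
from h import *
go(564.8,-319.6,157.5,-3.2)
E
```

```text
t 18.8 pos [ 565.  -318.2  320.8] yaw -3.23 zax [-1.2e-03  4.0e-04 -1.0e+00] F [ 0.38  0.42 -1.93] gap 21.6
 shift [0.01, 0.15, 16.33] rv [-0.0003, 0.0012, -0.0004]
```

Request:
apply_moves(
  commands=[
    [1, 0, 0, 2, 0, 0, 0],
    [1, 0, 0, 5, 0, 0, 0],
    [1, 0, 0, 8, 0, 0, 0],
    [1, 0, 0, 11, 0, 0, 0],
    [1, 0, 0, 13.5, 0, 0, 0],
    [1, 0, 0, 15.3, 0, 0, 0],
    [1, 0, 0, 16.2, 0, 0, 0],
    [1, 0, 0, 16.2, 0, 0, 0],
    [1, 0, 0, 16.2, 0, 0, 0],
  ],
)

```text
time_s: 19.7
tool_pos: [565.5, -317.1, 161.4]
ee_rot: [0.001, 1.0, -0.027, 0.001]
ft_force: [0.1, 0.6, -1.1]
finger_gap: 21.7
finger_force: 59.7
```

```bash
python3 - <<'E'
from h import *
go(465.1,-314.0,157,-3.2)
E
```

```text
t 19.7 pos [ 565.5 -317.1  161.4] yaw -3.09 zax [ 0.0018 -0.0011 -1.    ] F [ 0.08  0.61 -1.11] gap 21.7
 shift [-10.04, 0.23, 0.42] rv [0.001, -0.0019, 0.0019]
```

Request:
apply_moves(
  commands=[
    [1, 0, 0.2, 0.3, 0, 0, 0.002],
    [1, -1, 0.2, 0.3, 0, 0, 0.002],
    [1, -2.5, 0.2, 0.3, 0, 0, 0.002],
    [1, -4, 0.2, 0.3, 0, 0, 0.002],
    [1, -5.5, 0.2, 0.3, 0, 0, 0.002],
    [1, -7, 0.2, 0.3, 0, 0, 0.002],
    [1, -8.5, 0.2, 0.3, 0, 0, 0.002],
    [1, -9.6, 0.2, 0.3, 0, 0, 0.002],
    [1, -10, 0.2, 0.3, 0, 0, 0.002],
    [1, -10, 0.2, 0.3, 0, 0, 0.002],
  ],
)

```text
time_s: 20.7
tool_pos: [464.6, -314.0, 157.4]
ee_rot: [0.0, 1.0, -0.029, 0.0]
ft_force: [0.6, 0.6, -2.2]
finger_gap: 21.5
finger_force: 59.7
```

```bash
python3 - <<'E'
from h import *
go(465.1,-314.0,147.2,-3.2)
E
```

```text
t 20.7 pos [ 464.6 -314.   157.4] yaw -3.28 zax [ 8.e-04 -3.e-04 -1.e+00] F [ 0.57  0.6  -2.2 ] gap 21.5
 shift [0.05, -0.0, 1.02] rv [0.0003, -0.0008, -0.0013]
```

Request:
apply_moves(
  commands=[
    [1, 0.05, 0, 0.3, 0, 0, 0],
    [1, 0.05, 0, 0.6, 0, 0, 0],
    [1, 0.05, 0, 0.8, 0, 0, 0],
    [1, 0.05, 0, 0.95, 0, 0, 0],
    [1, 0.05, 0, 1.03, 0, 0, 0],
    [1, 0.05, 0, 1.03, 0, 0, 0],
  ],
)

```text
time_s: 21.3
tool_pos: [465.6, -313.9, 147.2]
ee_rot: [0.0, 1.0, -0.028, 0.0]
ft_force: [-1.4, 1.5, 4.0]
finger_gap: 21.5
finger_force: 60.2
```

```bash
python3 - <<'E'
from h import *
go(465.1,-314.0,147.2,-3.2)
E
```

```text
t 21.3 pos [ 465.6 -313.9  147.2] yaw -3.24 zax [ 5.e-04 -3.e-04 -1.e+00] F [-1.44  1.49  3.96] gap 21.5
 shift [-0.05, 0.02, 0.0] rv [0.0003, -0.0005, -0.0007]
```

The collar is seated (Fz has turned to +4 N). I'll release and rise.

Request:
apply_moves(
  commands=[
    [2.6, 0, 0, 0, 0, 0, 0],
    [3.5, 0, 0, 0, 0, 0, 0],
    [5.5, 0, 0, 0, 0, 0, 0],
    [7, 0, 0, 0, 0, 0, 0],
    [7, 0, 0, 0, 0, 0, 0],
    [7, 0, 0, 0, 0, 0, 0],
  ],
)

```text
time_s: 21.9
tool_pos: [465.4, -313.9, 146.6]
ee_rot: [-0.0, 1.0, -0.028, -0.0]
ft_force: [-0.2, 0.5, -0.0]
finger_gap: 70.2
finger_force: 0.0
```

Request:
apply_moves(
  commands=[
    [7, 0, 0, -1, 0, 0, 0],
    [7, 0, 0, -3, 0, 0, 0],
    [7, 0, 0, -6, 0, 0, 0],
    [7, 0, 0, -10, 0, 0, 0],
    [7, -1, 0, -14, 0, 0, 0],
    [7, -2.5, 0, -17, 0, 0, 0],
    [7, -2.5, 0, -18, 0, 0, 0],
    [7, -2.5, 0, -18, 0, 0, 0],
  ],
)

```text
time_s: 22.7
tool_pos: [440.9, -312.8, 329.0]
ee_rot: [0.001, 1.0, -0.028, 0.002]
ft_force: [-0.6, -0.5, -0.7]
finger_gap: 70.0
finger_force: 0.0
```

```bash
python3 - <<'E'
from h import *
go(440,-312,330,-3)
c,W=wrist("w9")
n=near(W,466,-312,90)
print("handle",box(W,180,200,n),np.nanpercentile(W[...,2][near(W,466,-312,8)],[5,50,95]),"collar",box(W,137,148,n))
t=arm.camera("top");W2=cloud(t);im=np.hstack([cv2.resize(t["pixels"][150:270,130:230],(500,600),interpolation=2)[:,:],cv2.resize(c["pixels"][90:230,230:350][:, :70*1],(300,600),interpolation=2)])
print("base",box(W2,18,45,near(W2,483,301,120)))
cv2.imwrite("pics/fin.png",im)
E
```

```text
t 22.7 pos [ 440.9 -312.8  329. ] yaw -3.27 zax [ 0.0043 -0.0018 -1.    ] F [-0.59 -0.52 -0.74] gap 70.0
 shift [-0.09, -0.07, -0.1] rv [0.0016, -0.0044, -0.0046]
handle (array([ 466.4, -312.7]), array([21.8, 29.2]), 85.92, 784) [188.80044462 190.02981694 191.19479419] collar (array([ 466.1, -312.5]), array([43.7, 43.7]), 86.83, 929)
base (array([483.2, 300.4]), array([186.6,  95.2]), 17.1, 2649)
```

View pics/fin.png

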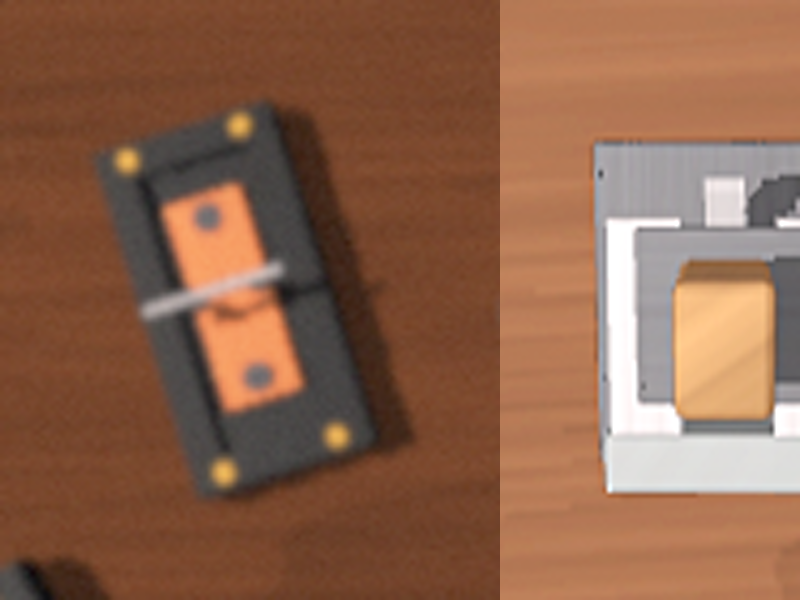

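The bar lies flat in the recess with the bail up, its rod running from (148,310) to (280,268). The rod hangs on the fork, with the collar at (700,320) resting level. I'll hand it in.

```bash
python3 -c "
from station import arm
print(arm.sign_off())"
```

```text
the job is handed in; nothing more can be done
None
```

The bus bar lies flat and bail up in the recess of the small black base, the hook rod hangs back on its stand, and the job was handed in after about 23 s of robot time.

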